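# Clamp a grinding jar in the mill stand to the click

### The job

Stand the steel grinding jar with the blue lid upright in the nest of the mill's clamp stand and let go of it, then turn the clamp's red-knobbed lever clockwise (seen from above) until you feel its torque limiter click, and stop there before it is overtightened. Let go of the lever, leave the jar clamped, and do not disturb the other jars and glassware.

Things in the scene. Friction and masses are not known exactly. Their poses are not given: they have to be found in the camera images.
- jar_blue_center (a point): centre of the steel grinding jar with a blue lid: an upright cylinder 44 mm in diameter and 90 mm high (lid the top 20 mm), loose, 0.3 to 0.55 kg; the point is on its axis, 45 mm above its underside, z up along its axis
- jar_white_center (a point): the same kind of jar with a white lid, a bystander; centre, 45 mm above its underside
- jar_orange_center (a point): the same kind of jar with an orange lid, a bystander; centre, 45 mm above its underside
- beaker: open glass beaker, 70 mm wide, 90 mm high, loose bystander; origin at the centre of its underside
- reagent: white bottle with a red cap, 60 mm wide, 130 mm high, loose bystander; origin at the centre of its underside
- amber: amber bottle with a blue cap, 56 mm wide, 120 mm high, loose bystander; origin at the centre of its underside
- nest (a point): where the jar's underside belongs: blue disc on the stand's white base plate, 20 mm above the bench, before a fixed dark steel V block (40 mm high) on its +x side. z up; axes turn with the stand: the arm comes in from -x, the +y and -y sides are free for fingers. The hub lies 46 mm to its -x, 75 mm to its -y. A jar set within 10 mm of it is pushed home into the V by the clamp
- swing_arm: yellow swing arm on a vertical axis in the stand; origin on the axis, 34 mm above the bench; z up, +y along the arm to its rubber pad 75 mm out (it gives 1 mm per 4 N), which presses to its +x. Turns clockwise from above (negative about z) to clamp; stays where left. The pad stands out 18 to 40 mm, not measured, so it meets the jar with the arm's +y anywhere from 0.3 rad short of to 0.1 rad past the nest's +y
- knob (a point): middle of the red round knob, an upright post 24 mm in diameter and 44 mm tall (22 mm above and below this point), 92 mm above the bench, spinning freely on the end of the flat aluminium lever, 150 mm from the arm's axis on the arm's -y side; z up
- lever_hub (a point): the lever's hub on the arm's axis, 58 mm above the bench: a torque limiter between lever and arm. Force at the knob: about 9 N to turn freely, climbing to about 15 N once the pad meets the jar; then it clicks: the knob runs on 8 mm as the force falls to about 9 N, then meets a hard stop, where more push overtightens. Let go, the lever springs back those 8 mm; the arm stays clamped
- jar_blue: the same blue-lidded jar as a whole; origin at the centre of its underside
Things that resemble listed ones, but are neither listed nor needed, are in the scene too. What is shaped like the jar_blue but green or pink is not meant.

How it is judged:
By the outcome, as a careful person would: the job done as asked, in the order asked, and still so for the second after the job is handed in, with the robot touching nothing.
It also fails if it takes over 72 s, if anything falls off the work surface, if the arm or the gripper's body presses on something with over 40 N, if the wrist force passes 120 N, or if a joint passes its speed limit or range.

### The arm

A 7-joint arm with a two-finger parallel gripper is mounted at the origin on the work surface. World frame = base frame: x ahead of the robot, y to its left, z up, the work surface at z = 0. Lengths are in m, angles in degrees, forces in N, time in s.
With the tool pointing down it reaches from about 0.35 to 0.775 m from the base axis. Payload 3.1 kg.
Tool frame: the origin (TCP) lies midway between the tips of the shut fingers; the grasp point (between the pads) lies 19 mm behind it; z points along the fingers, y is the direction in which the jaws open and shut (so a half turn about z gives the same grasp; the last joint's range is limited). The gripper opens to 85 mm and grips with 20 to 120 N. Pads are 22 mm wide; open, the fingers measure 114 mm over their backs; the gripper's body (76 mm by 85 mm) begins 54 mm behind the grasp point. The pads swing forward as they close: fully open they stand 13 mm farther back than shut.
Start: joints at [65.678, 17.813, 0.802, 86.603, -0.252, 75.585, -1.558], TCP at [0.205, -0.51, 0.231] pointing down, gripper open.
Joint ranges: [-154.91, 154.91], [-16.99, 109.72], [-72.82, 74.43], [7.12, 147.25], [-82.49, 262.49], [11.32, 116.49], [-174.64, 174.64]. Speed limits (degrees/s): [159.86, 159.86, 180, 180, 180, 180, 180].

### API

Orientations are given as [roll, pitch, yaw] about the fixed x, y, z axes, in that order (R = Rz(yaw) Ry(pitch) Rx(roll)).
In Python, from station import robot gives the robot as it stands. The module is installed in compiled form; this text tells all that it offers.
- The arm moves only by the tool play_rows, never from a script. Its argument "increments" is a list of rows, each an object of numbers: "tx", "ty", "tz": the shift along the tool's x, y, z in m; "wx", "wy", "wz": the turn, a rotation vector about the tool's x, y, z in degrees; "fingers": the finger opening in m, from 0 to 0.0854. In form: [{"tx": .., "ty": .., "tz": .., "wx": .., "wy": .., "wz": .., "fingers": ..}, ...]. A call has 1 to 20 rows; each row is the pose to reach, as a shift and turn from the pose commanded when the call began, along the tool's axes at that moment; what a row does not reach only later rows make up. A row lasts 1/8 s, in which the tool goes at most 62.5 mm and 10.7 degrees, less where a joint would pass 70% of its speed; a pose out of reach is approached as far as the arm can. A call with a gripper value outside its range is refused whole. The fingers move at their own pace and stop on an object; "newtons" is the grip in N (left out, the last holds). Time passes only in rows, so rows that repeat a pose let the fingers close. It gives the time, the measured TCP pose, the force and the opening at its end, in the units of the state.
- robot.get_obs(): the state, without advancing time (a new reading comes with each control period).
- robot.get_image(name): name is "scene" or "top" or "wrist"; returns a dict with "image" (480x640x3 uint8, red, green, blue), "intrinsics" (3x3 intrinsics, pixels), "D" ([k1, k2, p1, p2, k3] as OpenCV has them; the pictures are not rectified), "R" (3x3) and "t" (3): a world point X has camera coordinates R X + t. Camera axes: x right, y down, z forward; pixel columns grow to the right and rows downward; lengths in m; the calibration is good to about 2 mm. A picture is of the moment at which its call begins. There is no depth.
- robot.finish_job(): hands the job in, once; it reports no verdict.
Trained networks look in the newest picture that a camera, given by its name, has taken for a name from the list of things; names that differ only in an ending like _2 or _b are one class to them, and where a whole thing is asked for, a point or a joint stands for the part that bears it (a point fixed in the world has none). Each returns a list of dicts, best first, with "confidence" (0 to 1); they miss things now and then, are a little off and sometimes report something else, mostly with a low value. They report only what shows in the picture. A call takes as long as a camera call. They do not tell look-alikes from the thing itself.
- robot.find_in(query, camera): "box" ([left, top, right, bottom] in pixels, round what is visible of it).
- robot.masks_of(query, camera): "mask" (480x640 bool, what is visible of it) and "box" ([left, top, right, bottom] in pixels, round what is visible of it).
The state is a dict: "t": time; "q": joint angles; "qd": joint speeds; "joint_efforts": joint torques, N m; "eef_pos": TCP position; "tcp_rot": TCP orientation; "contact_force": force on the tool from outside, world axes, zero at the start; "wrist_torque": the same for the moment, N m; "gripper_width": opening from 0.0 (shut) to 1.0 (fully open).
Only numpy, scipy, OpenCV 4.12 (cv2) and the standard library are available. Lean on these libraries where they do the work, as an engineer would, in place of code of your own. Each camera call takes 0.05 s, during which the arm holds its last target. There are 200 camera calls.

## Working session

There is one attempt and no reset: what is moved stays moved. The work goes in short steps, Python scripts to look and compute and a tool call to move; the robot and the scene stay as the last step left them, time stands still between calls to the robot, and variables do not carry over. Pictures are saved under pics/ and viewed, on a budget of 10 in all, crops included, one or two more only if the job needs it, and the job is handed in when it is done.

Besides the shell and the picture viewer there is one more tool, called after "Call:" as name(argument=value, ...), one argument or row to a line, values as JSON. play_rows: Moves the arm, as the interface text tells. Its arguments: {"type":"object","properties":{"increments":{"type":"array","items":{"type":"object","properties":{"tx":{"type":"number"},"ty":{"type":"number"},"tz":{"type":"number"},"wx":{"type":"number"},"wy":{"type":"number"},"wz":{"type":"number"},"fingers":{"type":"number"}}}},"newtons":{"type":"number"}},"required":["increments"]}

```bash
mkdir -p pics
cat > h.py <<'E'
import numpy as np, cv2
from station import robot
from scipy.spatial.transform import Rotation as Ro
def ray(im,px):
    K=np.array(im["intrinsics"]);D=np.array(im["D"]);R=np.array(im["R"]);t=np.array(im["t"])
    u=cv2.undistortPoints(np.array([[px]],float),K,D)[0,0]
    return -R.T@t, R.T@np.array([u[0],u[1],1.])
def atz(im,px,z):
    c,d=ray(im,px); return c+d*(z-c[2])/d[2]
def tri(l):
    A=np.zeros((3,3));b=np.zeros(3)
    for im,px in l:
        c,d=ray(im,px);d=d/np.linalg.norm(d);P=np.eye(3)-np.outer(d,d);A+=P;b+=P@c
    return np.linalg.solve(A,b)
def proj(im,X):
    K=np.array(im["intrinsics"]);R=np.array(im["R"]);t=np.array(im["t"])
    return cv2.projectPoints(np.array([X],float),cv2.Rodrigues(R)[0],t,K,np.array(im["D"]))[0][0,0]
def save(im,n): cv2.imwrite("pics/"+n+".png",im["image"][:,:,::-1])
E
python3 - <<'E'
from h import *
o=robot.get_obs();print({k:np.round(v,3) for k,v in o.items()})
for c in ["scene","top"]:
    im=robot.get_image(c);save(im,c+"0");print(c,np.round(ray(im,(320,240)),2))
    for n in ["jar_blue","jar_white_center","nest","swing_arm","knob","lever_hub","beaker","reagent","amber"]:
        print(c,n,[(np.round(r["box"]).astype(int).tolist(),round(r["confidence"],2)) for r in robot.find_in(n,c)])
E
```

```text
{'t': np.float64(0.0), 'q': array([65.677, 17.861,  0.803, 86.694, -0.253, 75.583, -1.558]), 'qd': array([ 0.02 ,  0.064, -0.05 ,  0.037,  0.104,  0.028,  0.062]), 'joint_efforts': array([-1.0000e-03, -3.7992e+01,  1.4500e-01, -2.3059e+01,  1.2000e-02,
        1.4000e-02,  0.0000e+00]), 'eef_pos': array([ 0.205, -0.51 ,  0.23 ]), 'tcp_rot': array([-1.79864e+02,  5.00000e-03,  2.19370e+01]), 'contact_force': array([1.233, 0.788, 1.029]), 'wrist_torque': array([ 0.033,  0.044, -0.036]), 'gripper_width': np.float64(1.002)}
scene [[ 1.17  0.17  0.63]
 [-0.75 -0.14 -0.64]]
scene jar_blue [([429, 203, 458, 255], 0.93), ([368, 214, 395, 263], 0.9), ([392, 190, 418, 238], 0.78), ([323, 262, 352, 318], 0.78), ([414, 175, 441, 224], 0.56)]
scene jar_white_center [([381, 257, 412, 309], 0.69)]
scene nest [([177, 188, 335, 299], 0.61)]
scene swing_arm [([176, 189, 303, 224], 0.77), ([382, 258, 413, 311], 0.57)]
scene knob [([175, 189, 264, 220], 0.89)]
scene lever_hub []
scene beaker [([357, 325, 412, 396], 0.93), ([371, 214, 396, 263], 0.4)]
scene reagent [([456, 345, 510, 425], 0.71)]
scene amber [([242, 316, 284, 385], 0.9)]
top [[ 0.41  0.05  1.39]
 [ 0.1  -0.   -0.99]]
top jar_blue [([202, 299, 225, 320], 0.93), ([217, 340, 244, 364], 0.84), ([240, 313, 268, 329], 0.76), ([283, 199, 304, 219], 0.58), ([258, 267, 280, 293], 0.57)]
top jar_white_center [([238, 223, 264, 244], 0.57), ([382, 252, 456, 299], 0.4)]
top nest [([310, 208, 458, 319], 0.6)]
top swing_arm [([349, 254, 456, 318], 0.75)]
top knob [([382, 252, 458, 302], 0.91)]
top lever_hub [([378, 251, 456, 302], 0.87)]
top beaker [([234, 134, 270, 168], 0.7)]
top reagent [([174, 132, 205, 168], 0.69)]
top amber [([315, 122, 342, 154], 0.84)]
```

Run:
```python
import cv2
a=cv2.imread("pics/scene0.png")[160:440,150:550];cv2.imwrite("pics/s1.png",cv2.resize(a,None,fx=2,fy=2,interpolation=cv2.INTER_CUBIC))
a=cv2.imread("pics/top0.png")[110:380,160:480];cv2.imwrite("pics/t1.png",cv2.resize(a,None,fx=2.2,fy=2.2,interpolation=cv2.INTER_CUBIC))
```

```text
(no output)
```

View pics/s1.png

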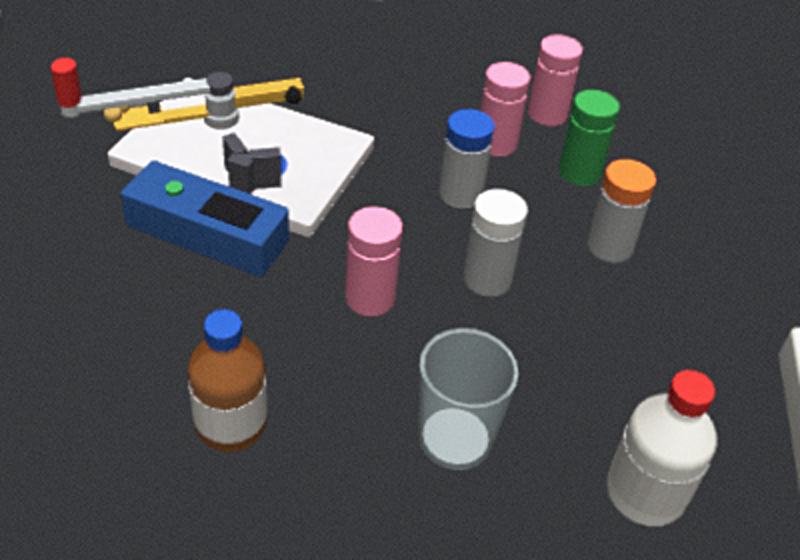

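View pics/t1.png

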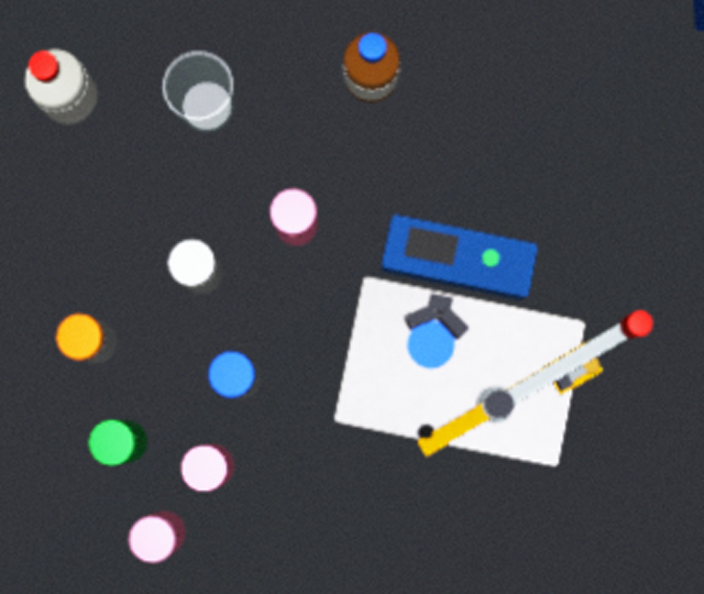

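Top view: the only steel jar with a blue lid is at crop (231,374), i.e. px (265,280), and scene px (384,225). The pink and green jars are decoys. The nest disc is at top px (356,266), the hub at (386,293) and the knob at (451,257). Next I measure these.

```bash
cat > m.py <<'E'
from h import *
def blob(im,mask,near,r=30):
    n,l,s,c=cv2.connectedComponentsWithStats(mask.astype(np.uint8))
    best=[i for i in range(1,n) if s[i,4]>15 and np.hypot(*(c[i]-near))<r]
    i=max(best,key=lambda i:s[i,4]); return c[i],s[i].tolist()
def masks(im):
    h=cv2.cvtColor(im["image"],cv2.COLOR_RGB2HSV).astype(int);H,S,V=h[...,0],h[...,1],h[...,2]
    return dict(blue=(H>98)&(H<125)&(S>120)&(V>120),red=((H<8)|(H>172))&(S>150)&(V>80),yellow=(H>18)&(H<32)&(S>150)&(V>80),
      white=(S<40)&(V>190),orange=(H>8)&(H<18)&(S>150)&(V>120))
E
python3 - <<'E'
from m import *
T=robot.get_image("top");S=robot.get_image("scene")
m=masks(T);ms=masks(S)
c,s=blob(T,m["blue"],(265,280),15);print("lid",c,s,atz(T,c,.09))
cs,ss=blob(S,ms["blue"],(384,225),15);print("lid scene",cs,ss, atz(S,(ss[0]+ss[2]/2,ss[1]+9),.09))
c,s=blob(T,m["blue"],(356,266),15);print("nest",c,s,atz(T,c,.02)); N=atz(T,c,.02)
c,s=blob(T,m["red"],(450,257),15);print("knob",c,s,atz(T,c,.114))
cs,ss=blob(S,ms["red"],(182,200),15);print("knob sc",cs,ss,"tri",tri([(T,c),(S,cs)]))
k=atz(T,c,.114)
g=(lambda p:np.array([160+p[0]/2.2,110+p[1]/2.2]))
for n,p,z in [("hub",(497,403),.075),("padend",(426,432),.05),("c1",(365,277),.02),("c2",(584,321),.02),("c3",(557,466),.02),("c4",(335,421),.02),("orange",(79,337),.09),("white",(191,262),.09),("green",(112,442),.09),("pink1",(204,468),.09),("pink2",(293,211),.09),("pink3",(152,539),.09),("box1",(395,216),.05),("box2",(537,245),.05),("box3",(525,297),.05),("box4",(383,265),.05),("hubhi",(497,403),.085)]:
    print(n,np.round(atz(T,g(p),z),4))
E
```

```text
lid [264.73243243 279.75405405] [254, 269, 22, 22, 370] [0.46023053 0.16214017 0.09      ]
lid scene [384.95255474 221.48540146] [374, 214, 23, 16, 274] [0.46625943 0.1608989  0.09      ]
nest [355.51540616 265.74229692] [346, 255, 21, 22, 357] [ 0.48918855 -0.03364547  0.02      ]
knob [449.47222222 256.86111111] [442, 251, 15, 13, 144] [ 0.49702144 -0.22512279  0.114     ]
knob sc [182.53024911 200.41992883] [175, 189, 15, 25, 281] tri [ 0.49847473 -0.22954747  0.0947043 ]
hub [ 0.4259 -0.0934  0.075 ]
padend [ 0.3997 -0.0253  0.05  ]
c1 [0.5573 0.0303 0.02  ]
c2 [ 0.5071 -0.1908  0.02  ]
c3 [ 0.3615 -0.158   0.02  ]
c4 [0.4128 0.0641 0.02  ]
orange [0.4985 0.3081 0.09  ]
white [0.5684 0.1985 0.09  ]
green [0.397  0.2771 0.09  ]
pink1 [0.3707 0.1891 0.09  ]
pink2 [0.6156 0.0991 0.09  ]
pink3 [0.304  0.2402 0.09  ]
box1 [ 0.6144 -0.0007  0.05  ]
box2 [ 0.582  -0.1415  0.05  ]
box3 [ 0.5303 -0.1275  0.05  ]
box4 [0.5656 0.0126 0.05  ]
hubhi [ 0.4258 -0.0924  0.085 ]
```

```bash
cat >> h.py <<'E'
def go(p,yaw=None,obs=None):
    o=obs or robot.get_obs(); R=Ro.from_euler("xyz",o["tcp_rot"],degrees=True)
    Rt=Ro.from_euler("xyz",[180,0,o["tcp_rot"][2] if yaw is None else yaw],degrees=True)
    print("t",round(float(o["t"]),2),"pos",np.round(o["eef_pos"],4),"rot",np.round(o["tcp_rot"],1),"F",np.round(o["contact_force"],1),"w",round(float(o["gripper_width"]),3))
    print("shift",np.round(R.inv().apply(np.array(p)-o["eef_pos"]),4),"turn",np.round((R.inv()*Rt).as_rotvec(degrees=True),2))
E
python3 -c "
from h import *
go([.45,-.2,.23],75);go([.462,.162,.23],167)"
```

```text
t 1.1 pos [ 0.2055 -0.5102  0.2313] rot [-180.     0.    21.9] F [-0.1 -0.3 -0.4] w 0.999
shift [ 0.3427 -0.1964  0.0013] turn [ -0.     0.   -53.06]
t 1.1 pos [ 0.2055 -0.5102  0.2313] rot [-180.     0.    21.9] F [-0.1 -0.3 -0.4] w 0.999
shift [ 0.4891 -0.5277  0.0013] turn [  -0.     -0.   -145.06]
```

Call:
play_rows(
  increments=[
    {"tx":0.34,"ty":-0.195,"wz":-53,"fingers":0.085},
    {"tx":0.34,"ty":-0.195,"wz":-53},
    {"tx":0.34,"ty":-0.195,"wz":-53},
    {"tx":0.34,"ty":-0.195,"wz":-53},
    {"tx":0.34,"ty":-0.195,"wz":-53},
    {"tx":0.34,"ty":-0.195,"wz":-53},
    {"tx":0.489,"ty":-0.528,"wz":-145},
    {"tx":0.489,"ty":-0.528,"wz":-145},
    {"tx":0.489,"ty":-0.528,"wz":-145},
    {"tx":0.489,"ty":-0.528,"wz":-145},
    {"tx":0.489,"ty":-0.528,"wz":-145},
    {"tx":0.489,"ty":-0.528,"wz":-145},
    {"tx":0.489,"ty":-0.528,"wz":-145},
    {"tx":0.489,"ty":-0.528,"wz":-145},
    {"tx":0.489,"ty":-0.528,"wz":-145},
    {"tx":0.489,"ty":-0.528,"wz":-145},
    {"tx":0.489,"ty":-0.528,"wz":-145},
  ],
)

```text
validation failed for argument at $.in...
```

Run:
```python
from m import *
W=robot.get_image("wrist");save(W,"w1")
go([.462,.162,.06],167)
p=proj(W,[.462,.162,.09]);print("expected px",p)
m=masks(W)
c,s=blob(W,m["blue"],p,120);print(c,s,"from wrist",atz(W,c,.09))
T=robot.get_image("top");save(T,"t2")
```

```text
t 1.15 pos [ 0.2055 -0.5102  0.2313] rot [180.    0.   21.9] F [ 0.2 -0.6 -0.8] w 0.996
shift [ 0.4891 -0.5277  0.1713] turn [  -0.      0.   -145.06]
expected px [-155.06478272 -188.07669912]Traceback (most recent call last):
  File "<stdin>", line 6, in <module>
  File "m.py", line 5, in blob
    i=max(best,key=lambda i:s[i,4]); return c[i],s[i].tolist()
ValueError: max() iterable argument is empty
```

View pics/w1.png

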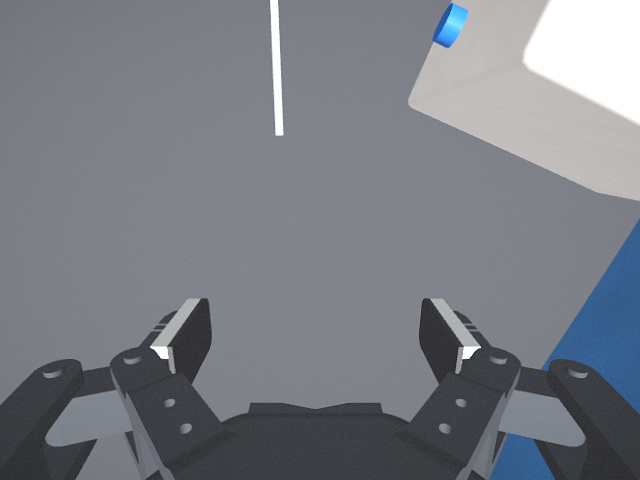

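The call was refused, so the arm has not moved. The wrist picture shows only bare bench and the fingers at the start pose. I resend with every field filled in.

Call:
play_rows(
  increments=[
    {"tx":0.34,"ty":-0.195,"tz":0,"wx":0,"wy":0,"wz":-53,"fingers":0.085},
    {"tx":0.34,"ty":-0.195,"tz":0,"wx":0,"wy":0,"wz":-53,"fingers":0.085},
    {"tx":0.34,"ty":-0.195,"tz":0,"wx":0,"wy":0,"wz":-53,"fingers":0.085},
    {"tx":0.34,"ty":-0.195,"tz":0,"wx":0,"wy":0,"wz":-53,"fingers":0.085},
    {"tx":0.34,"ty":-0.195,"tz":0,"wx":0,"wy":0,"wz":-53,"fingers":0.085},
    {"tx":0.34,"ty":-0.195,"tz":0,"wx":0,"wy":0,"wz":-53,"fingers":0.085},
    {"tx":0.489,"ty":-0.528,"tz":0,"wx":0,"wy":0,"wz":-145,"fingers":0.085},
    {"tx":0.489,"ty":-0.528,"tz":0,"wx":0,"wy":0,"wz":-145,"fingers":0.085},
    {"tx":0.489,"ty":-0.528,"tz":0,"wx":0,"wy":0,"wz":-145,"fingers":0.085},
    {"tx":0.489,"ty":-0.528,"tz":0,"wx":0,"wy":0,"wz":-145,"fingers":0.085},
    {"tx":0.489,"ty":-0.528,"tz":0,"wx":0,"wy":0,"wz":-145,"fingers":0.085},
    {"tx":0.489,"ty":-0.528,"tz":0,"wx":0,"wy":0,"wz":-145,"fingers":0.085},
    {"tx":0.489,"ty":-0.528,"tz":0,"wx":0,"wy":0,"wz":-145,"fingers":0.085},
    {"tx":0.489,"ty":-0.528,"tz":0,"wx":0,"wy":0,"wz":-145,"fingers":0.085},
    {"tx":0.489,"ty":-0.528,"tz":0,"wx":0,"wy":0,"wz":-145,"fingers":0.085},
    {"tx":0.489,"ty":-0.528,"tz":0,"wx":0,"wy":0,"wz":-145,"fingers":0.085},
    {"tx":0.489,"ty":-0.528,"tz":0,"wx":0,"wy":0,"wz":-145,"fingers":0.085},
  ],
  newtons=40,
)

```text
t: 3.28
eef_pos: [0.4619, 0.1621, 0.2313]
tcp_rot: [-180.0, 0.0, 166.8]
contact_force: [0.4, 0.0, -0.0]
gripper_width: 0.993
```

Run:
```python
from m import *
W=robot.get_image("wrist");save(W,"w2")
go([.462,.162,.04],167)
p=proj(W,[.462,.162,.09]);print("expected px",p)
c,s=blob(W,masks(W)["blue"],p,120);print(c,s,"from wrist",atz(W,c,.09))
for n,X in [("axis base",[.462,.162,0])]: print(n,proj(W,X))
```

```text
t 3.33 pos [0.4619 0.1621 0.2313] rot [-180.     0.   166.8] F [-0.  -0.1  0.6] w 0.995
shift [-1.000e-04 -1.000e-04  1.913e-01] turn [-0.    0.01 -0.15]
expected px [314.24766131 226.67310003]
[312.41079035 224.77425461] [286, 200, 54, 51, 2113] from wrist [0.4600857  0.16089289 0.09      ]
axis base [314.29571388 206.48851494]
```

View pics/w2.png

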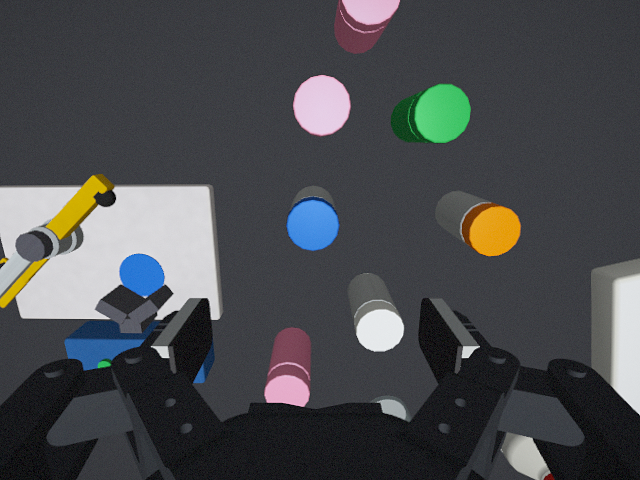

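The wrist view confirms the target: the only steel jar with a blue lid is at (312,225), and its neighbours are pink, green, orange and white. I go down and grip it.

Call:
play_rows(
  increments=[
    {"tx":0.001,"ty":-0.001,"tz":0.06,"wx":0,"wy":0,"wz":0,"fingers":0.085},
    {"tx":0.001,"ty":-0.001,"tz":0.11,"wx":0,"wy":0,"wz":0,"fingers":0.085},
    {"tx":0.001,"ty":-0.001,"tz":0.15,"wx":0,"wy":0,"wz":0,"fingers":0.085},
    {"tx":0.001,"ty":-0.001,"tz":0.18,"wx":0,"wy":0,"wz":0,"fingers":0.085},
    {"tx":0.001,"ty":-0.001,"tz":0.191,"wx":0,"wy":0,"wz":0,"fingers":0.085},
    {"tx":0.001,"ty":-0.001,"tz":0.191,"wx":0,"wy":0,"wz":0,"fingers":0.06},
    {"tx":0.001,"ty":-0.001,"tz":0.191,"wx":0,"wy":0,"wz":0,"fingers":0.05},
    {"tx":0.001,"ty":-0.001,"tz":0.191,"wx":0,"wy":0,"wz":0,"fingers":0.03},
    {"tx":0.001,"ty":-0.001,"tz":0.191,"wx":0,"wy":0,"wz":0,"fingers":0.03},
    {"tx":0.001,"ty":-0.001,"tz":0.191,"wx":0,"wy":0,"wz":0,"fingers":0.03},
    {"tx":0.001,"ty":-0.001,"tz":0.191,"wx":0,"wy":0,"wz":0,"fingers":0.03},
    {"tx":0.001,"ty":-0.001,"tz":0.191,"wx":0,"wy":0,"wz":0,"fingers":0.03},
    {"tx":0.001,"ty":-0.001,"tz":0.191,"wx":0,"wy":0,"wz":0,"fingers":0.03},
  ],
  newtons=60,
)

```text
t: 4.95
eef_pos: [0.4618, 0.1614, 0.0419]
tcp_rot: [180.0, 0.2, 166.9]
contact_force: [-1.0, -0.8, 6.4]
gripper_width: 0.5
```

Run:
```python
from m import *
a=cv2.imread("pics/w2.png")[:,:,::-1].copy()
W=robot.get_image("wrist")
o=robot.get_obs()
# pose of w2 camera: shift of pure z by measured dz
z=.2313-o["eef_pos"][2]; d=np.array([.4619,.1621,.2313])-o["eef_pos"]
W2=dict(W);W2["image"]=a;W2["t"]=np.array(W["t"])-np.array(W["R"])@d
c,s=blob(W2,masks(W2)["blue"],(142,274),20);print("nest",c,s,atz(W2,c,.02))
for n,p,z in [("hubtop",(34,243),.07),("corner1",(213,186),.02),("corner2",(220,318),.02),("c3",(22,317),.02)]: print(n,atz(W2,p,z))
go([.489,-.033,.17],167)
```

```text
nest [141.32541899 274.13687151] [120, 254, 44, 42, 1432] [ 0.48836065 -0.03549191  0.02      ]
hubtop [ 0.42398324 -0.09162693  0.07      ]
corner1 [0.41570435 0.06898467 0.02      ]
corner2 [0.55770439 0.03178924 0.02      ]
c3 [ 0.50672034 -0.18945263  0.02      ]
t 5.0 pos [0.4618 0.1614 0.0418] rot [180.    0.2 166.9] F [-0.8 -1.2  7. ] w 0.5
shift [-0.0709 -0.1831 -0.128 ] turn [ 0.01  0.16 -0.1 ]
```

Call:
play_rows(
  increments=[
    {"tx":0,"ty":0,"tz":-0.03,"wx":0,"wy":0,"wz":0,"fingers":0.03},
    {"tx":0,"ty":0,"tz":-0.07,"wx":0,"wy":0,"wz":0,"fingers":0.03},
    {"tx":0,"ty":0,"tz":-0.11,"wx":0,"wy":0,"wz":0,"fingers":0.03},
    {"tx":-0.01,"ty":-0.03,"tz":-0.11,"wx":0,"wy":0,"wz":0,"fingers":0.03},
    {"tx":-0.025,"ty":-0.07,"tz":-0.11,"wx":0,"wy":0,"wz":0,"fingers":0.03},
    {"tx":-0.04,"ty":-0.11,"tz":-0.11,"wx":0,"wy":0,"wz":0,"fingers":0.03},
    {"tx":-0.055,"ty":-0.15,"tz":-0.11,"wx":0,"wy":0,"wz":0,"fingers":0.03},
    {"tx":-0.064,"ty":-0.175,"tz":-0.11,"wx":0,"wy":0,"wz":0,"fingers":0.03},
    {"tx":-0.068,"ty":-0.184,"tz":-0.11,"wx":0,"wy":0,"wz":0,"fingers":0.03},
    {"tx":-0.068,"ty":-0.184,"tz":-0.11,"wx":0,"wy":0,"wz":0,"fingers":0.03},
    {"tx":-0.068,"ty":-0.184,"tz":-0.11,"wx":0,"wy":0,"wz":0,"fingers":0.03},
  ],
)

```text
t: 6.38
eef_pos: [0.485, -0.0309, 0.1504]
tcp_rot: [179.9, -0.0, 167.1]
contact_force: [0.4, 0.9, -3.3]
gripper_width: 0.499
```

Run:
```python
from m import *
go([.4857,-.0338,.062],167)
W=robot.get_image("wrist");save(W,"w3")
S=robot.get_image("scene");cv2.imwrite("pics/s3.png",cv2.resize(S["image"][130:310,150:420,::-1],None,fx=2.5,fy=2.5))
```

```text
t 6.38 pos [ 0.485  -0.0309  0.1504] rot [179.9  -0.  167.1] F [ 0.4  0.9 -3.3] w 0.499
shift [-0.0013 -0.0028  0.0884] turn [ 0.07 -0.02  0.11]
```

View pics/s3.png

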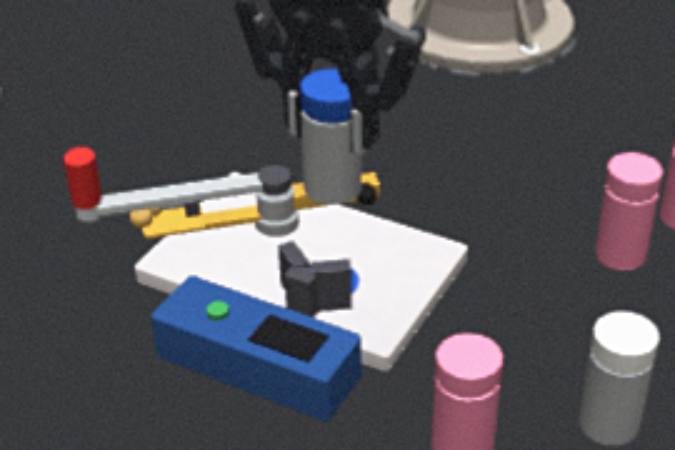

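The scene view shows the jar hanging upright at crop (330,140), above the nest. I lower it.

Call:
play_rows(
  increments=[
    {"tx":0,"ty":-0.002,"tz":0.03,"wx":0,"wy":0,"wz":0,"fingers":0.03},
    {"tx":0,"ty":-0.003,"tz":0.05,"wx":0,"wy":0,"wz":0,"fingers":0.03},
    {"tx":0,"ty":-0.003,"tz":0.065,"wx":0,"wy":0,"wz":0,"fingers":0.03},
    {"tx":0,"ty":-0.003,"tz":0.077,"wx":0,"wy":0,"wz":0,"fingers":0.03},
    {"tx":0,"ty":-0.003,"tz":0.084,"wx":0,"wy":0,"wz":0,"fingers":0.03},
    {"tx":0,"ty":-0.003,"tz":0.087,"wx":0,"wy":0,"wz":0,"fingers":0.03},
    {"tx":0,"ty":-0.003,"tz":0.089,"wx":0,"wy":0,"wz":0,"fingers":0.03},
    {"tx":0,"ty":-0.003,"tz":0.089,"wx":0,"wy":0,"wz":0,"fingers":0.03},
  ],
)

```text
t: 7.48
eef_pos: [0.4851, -0.036, 0.062]
tcp_rot: [-180.0, 0.1, 166.9]
contact_force: [-1.7, -0.4, -0.0]
gripper_width: 0.503
```

Call:
play_rows(
  increments=[
    {"tx":0,"ty":0,"tz":0.0005,"wx":0,"wy":0,"wz":0,"fingers":0.045},
    {"tx":0,"ty":0,"tz":0.0005,"wx":0,"wy":0,"wz":0,"fingers":0.055},
    {"tx":0,"ty":0,"tz":0.0005,"wx":0,"wy":0,"wz":0,"fingers":0.065},
    {"tx":0,"ty":0,"tz":0,"wx":0,"wy":0,"wz":0,"fingers":0.07},
    {"tx":0,"ty":0,"tz":0,"wx":0,"wy":0,"wz":0,"fingers":0.07},
    {"tx":0,"ty":0,"tz":-0.02,"wx":0,"wy":0,"wz":0,"fingers":0.07},
    {"tx":0,"ty":0,"tz":-0.05,"wx":0,"wy":0,"wz":0,"fingers":0.07},
    {"tx":0,"ty":0,"tz":-0.09,"wx":0,"wy":0,"wz":0,"fingers":0.07},
    {"tx":0,"ty":0,"tz":-0.13,"wx":0,"wy":0,"wz":0,"fingers":0.07},
    {"tx":0,"ty":0,"tz":-0.15,"wx":0,"wy":0,"wz":0,"fingers":0.07},
    {"tx":0,"ty":0,"tz":-0.15,"wx":0,"wy":0,"wz":0,"fingers":0.07},
    {"tx":0,"ty":0,"tz":-0.15,"wx":0,"wy":0,"wz":0,"fingers":0.07},
  ],
)

```text
t: 8.98
eef_pos: [0.4838, -0.0362, 0.2102]
tcp_rot: [-180.0, -0.1, 166.9]
contact_force: [-0.8, -0.4, -0.4]
gripper_width: 0.82
```

Run:
```python
from m import *
W=robot.get_image("wrist");save(W,"w4")
m=masks(W)
p=proj(W,[.487,-.035,.11]);c,s=blob(W,m["blue"],p,60);print("lid",c,s,"exp",p,atz(W,c,.11))
p=proj(W,[.497,-.227,.114]);print("knob exp",p)
try: c,s=blob(W,m["red"],p,60);print("knob",c,s,atz(W,c,.114))
except Exception as e: print(e)
go([.497,-.227,.21],118)
```

```text
lid [314.72396753 239.08048006] [284, 196, 61, 74, 2833] exp [316.92491582 244.44978597] [ 0.4827494  -0.03563317  0.11      ]
knob exp [ 73.1287297  313.05034452]
knob [ 85.03039158 303.94623027] [56, 280, 60, 49, 1711] [ 0.49195357 -0.21483651  0.114     ]
t 9.03 pos [ 0.4836 -0.0361  0.2099] rot [-180.    -0.2  166.9] F [-0.6  0.5 -0.5] w 0.82
shift [-0.0562 -0.1829 -0.0002] turn [-0.09 -0.14 48.94]
```

View pics/w4.png

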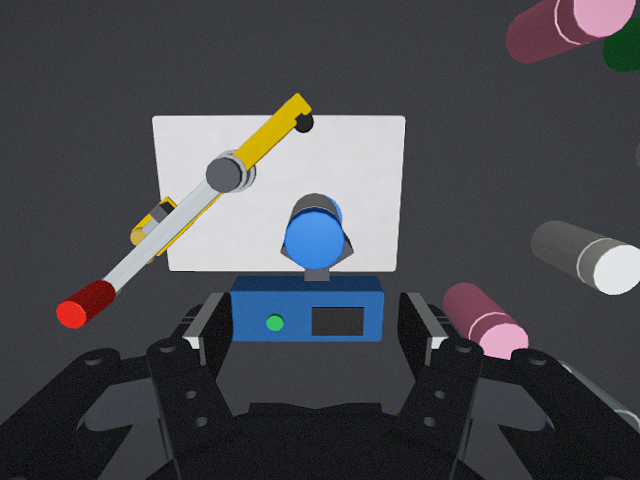

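The jar stands upright in the nest: lid at (314,240), beneath it the blue disc in front of the V. The knob top at (72,314) matches my estimate. Next I move over the knob.

Call:
play_rows(
  increments=[
    {"tx":-0.018,"ty":-0.06,"tz":0,"wx":0,"wy":0,"wz":10,"fingers":0.07},
    {"tx":-0.036,"ty":-0.12,"tz":0,"wx":0,"wy":0,"wz":20,"fingers":0.085},
    {"tx":-0.054,"ty":-0.17,"tz":0,"wx":0,"wy":0,"wz":30,"fingers":0.085},
    {"tx":-0.056,"ty":-0.183,"tz":0,"wx":0,"wy":0,"wz":40,"fingers":0.085},
    {"tx":-0.056,"ty":-0.183,"tz":0,"wx":0,"wy":0,"wz":49,"fingers":0.085},
    {"tx":-0.056,"ty":-0.183,"tz":0,"wx":0,"wy":0,"wz":49,"fingers":0.085},
    {"tx":-0.056,"ty":-0.183,"tz":0,"wx":0,"wy":0,"wz":49,"fingers":0.085},
  ],
)

```text
t: 9.9
eef_pos: [0.4975, -0.2263, 0.2105]
tcp_rot: [-180.0, -0.1, 118.1]
contact_force: [-0.3, -0.1, -0.5]
gripper_width: 0.997
```

Run:
```python
from m import *
W=robot.get_image("wrist");save(W,"w5")
m=masks(W)
p=proj(W,[.497,-.227,.114]);c,s=blob(W,m["red"],p,60);print("knob",c,s,"exp",p,atz(W,c,.114))
for X in [[.427,-.0945,.07],[.4885,-.0345,.11]]: print(proj(W,X))
go([.497,-.227,.08],118)
```

```text
knob [312.53580673 240.48921484] [296, 219, 34, 43, 1159] exp [313.18759377 243.06774551] [ 0.49570678 -0.22554828  0.114     ]
[314.22887198  24.84789221]
[452.77849506 -39.0107339 ]
t 9.95 pos [ 0.4976 -0.2263  0.2107] rot [-1.800e+02 -1.000e-01  1.181e+02] F [-0.6 -0.4  0.5] w 0.997
shift [-0.0004 -0.0007  0.1307] turn [-0.03 -0.06  0.09]
```

View pics/w5.png

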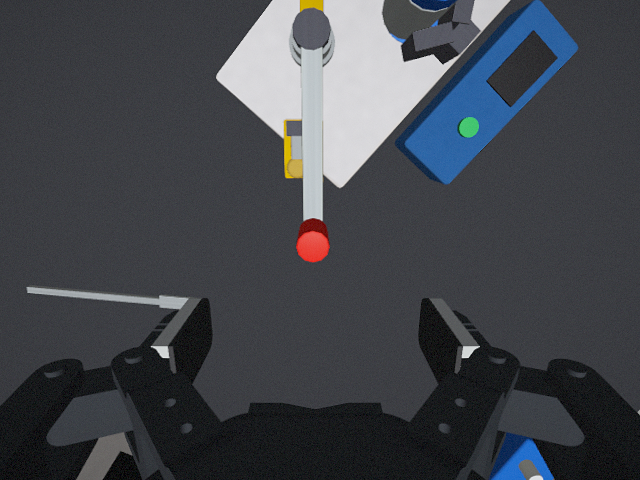

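The knob top is at (313,246), centred between the jaws, with the lever running straight up the image to the hub. I go down and grip the knob.

Call:
play_rows(
  increments=[
    {"tx":0,"ty":-0.001,"tz":0.05,"wx":0,"wy":0,"wz":0,"fingers":0.085},
    {"tx":0,"ty":-0.001,"tz":0.09,"wx":0,"wy":0,"wz":0,"fingers":0.085},
    {"tx":0,"ty":-0.001,"tz":0.12,"wx":0,"wy":0,"wz":0,"fingers":0.085},
    {"tx":0,"ty":-0.001,"tz":0.131,"wx":0,"wy":0,"wz":0,"fingers":0.07},
    {"tx":0,"ty":-0.001,"tz":0.131,"wx":0,"wy":0,"wz":0,"fingers":0.05},
    {"tx":0,"ty":-0.001,"tz":0.131,"wx":0,"wy":0,"wz":0,"fingers":0.035},
    {"tx":0,"ty":-0.001,"tz":0.131,"wx":0,"wy":0,"wz":0,"fingers":0.015},
    {"tx":0,"ty":-0.001,"tz":0.131,"wx":0,"wy":0,"wz":0,"fingers":0.015},
    {"tx":0,"ty":-0.001,"tz":0.131,"wx":0,"wy":0,"wz":0,"fingers":0.015},
    {"tx":0,"ty":-0.001,"tz":0.131,"wx":0,"wy":0,"wz":0,"fingers":0.015},
    {"tx":0,"ty":-0.001,"tz":0.131,"wx":0,"wy":0,"wz":0,"fingers":0.015},
  ],
  newtons=40,
)

```text
t: 11.32
eef_pos: [0.4971, -0.2284, 0.082]
tcp_rot: [-180.0, 0.1, 117.9]
contact_force: [-2.3, -0.4, 6.2]
gripper_width: 0.268
```

Call:
play_rows(
  increments=[
    {"tx":0.0001,"ty":-0.0039,"tz":0,"wx":0,"wy":0,"wz":1.5,"fingers":0.015},
    {"tx":0.0002,"ty":-0.0079,"tz":0,"wx":0,"wy":0,"wz":3,"fingers":0.015},
    {"tx":0.0005,"ty":-0.0118,"tz":0,"wx":0,"wy":0,"wz":4.5,"fingers":0.015},
    {"tx":0.0008,"ty":-0.0157,"tz":0,"wx":0,"wy":0,"wz":6,"fingers":0.015},
    {"tx":0.0013,"ty":-0.0196,"tz":0,"wx":0,"wy":0,"wz":7.5,"fingers":0.015},
    {"tx":0.0018,"ty":-0.0235,"tz":0,"wx":0,"wy":0,"wz":9,"fingers":0.015},
    {"tx":0.0025,"ty":-0.0273,"tz":0,"wx":0,"wy":0,"wz":10.5,"fingers":0.015},
    {"tx":0.0033,"ty":-0.0312,"tz":0,"wx":0,"wy":0,"wz":12,"fingers":0.015},
  ],
)

```text
t: 12.32
eef_pos: [0.4748, -0.2382, 0.0824]
tcp_rot: [179.2, 0.3, 106.0]
contact_force: [10.3, 1.1, -2.0]
gripper_width: 0.266
```

```bash
cat > f.py <<'E'
from m import *
o=robot.get_obs();H=np.array([.4270,-.0960]);r=o["eef_pos"][:2]-H;R=np.hypot(*r);u=r/R
tan=np.array([u[1],-u[0]]);F=o["contact_force"][:2]
print("t",round(float(o["t"]),2),"ang",round(np.degrees(np.arctan2(u[1],u[0])),2),"R",round(R,4),"yaw",np.round(o["tcp_rot"],1),"push",round(-F@tan,2),"rad",round(F@u,2),"Fz",round(o["contact_force"][2],1),"z",round(o["eef_pos"][2],4),"w",round(float(o["gripper_width"]),3))
E
python3 f.py
```

```text
t 12.32 ang -71.4 R 0.15 yaw [179.2   0.3 106. ] push 10.16 rad 2.25 Fz -2.0 z 0.0824 w 0.266
```

Call:
play_rows(
  increments=[
    {"tx":0,"ty":0,"tz":0,"wx":0,"wy":0,"wz":0,"fingers":0.015},
    {"tx":0,"ty":0,"tz":0,"wx":0,"wy":0,"wz":0,"fingers":0.015},
  ],
)

```text
t: 12.58
eef_pos: [0.4739, -0.2385, 0.0823]
tcp_rot: [179.3, 0.3, 106.0]
contact_force: [8.5, 0.8, -1.1]
gripper_width: 0.267
```

```bash
python3 f.py
```

```text
t 12.57 ang -71.78 R 0.15 yaw [179.3   0.3 106. ] push 8.32 rad 1.85 Fz -1.1 z 0.0823 w 0.267
```

Call:
play_rows(
  increments=[
    {"tx":0,"ty":-0.0026,"tz":0,"wx":0,"wy":0,"wz":1,"fingers":0.015},
    {"tx":0.0001,"ty":-0.0052,"tz":0,"wx":0,"wy":0,"wz":2,"fingers":0.015},
    {"tx":0.0002,"ty":-0.0079,"tz":0,"wx":0,"wy":0,"wz":3,"fingers":0.015},
    {"tx":0.0004,"ty":-0.0105,"tz":0,"wx":0,"wy":0,"wz":4,"fingers":0.015},
    {"tx":0.0006,"ty":-0.0131,"tz":0,"wx":0,"wy":0,"wz":5,"fingers":0.015},
    {"tx":0.0008,"ty":-0.0157,"tz":0,"wx":0,"wy":0,"wz":6,"fingers":0.015},
    {"tx":0.0008,"ty":-0.0157,"tz":0,"wx":0,"wy":0,"wz":6,"fingers":0.015},
    {"tx":0.0008,"ty":-0.0157,"tz":0,"wx":0,"wy":0,"wz":6,"fingers":0.015},
  ],
)

```text
t: 13.58
eef_pos: [0.4588, -0.2428, 0.0823]
tcp_rot: [179.3, 0.3, 100.0]
contact_force: [10.0, -0.4, -2.1]
gripper_width: 0.266
```

```bash
python3 f.py
```

```text
t 13.57 ang -77.78 R 0.1502 yaw [179.3   0.3 100. ] push 9.66 rad 2.51 Fz -2.1 z 0.0823 w 0.266
```

Call:
play_rows(
  increments=[
    {"tx":0,"ty":-0.0026,"tz":0,"wx":0,"wy":0,"wz":1,"fingers":0.015},
    {"tx":0.0001,"ty":-0.0052,"tz":0,"wx":0,"wy":0,"wz":2,"fingers":0.015},
    {"tx":0.0002,"ty":-0.0079,"tz":0,"wx":0,"wy":0,"wz":3,"fingers":0.015},
    {"tx":0.0002,"ty":-0.0079,"tz":0,"wx":0,"wy":0,"wz":3,"fingers":0.015},
    {"tx":0.0002,"ty":-0.0079,"tz":0,"wx":0,"wy":0,"wz":3,"fingers":0.015},
  ],
)

```text
t: 14.2
eef_pos: [0.4509, -0.2444, 0.0823]
tcp_rot: [179.3, 0.3, 97.0]
contact_force: [9.7, -1.1, -1.8]
gripper_width: 0.269
```

Run:
```python
exec(open("f.py").read())
T=robot.get_image("top");cv2.imwrite("pics/t6.png",cv2.resize(T["image"][200:330,290:470,::-1],None,fx=4,fy=4,interpolation=cv2.INTER_CUBIC))
```

```text
t 14.2 ang -80.84 R 0.1503 yaw [179.3   0.3  97. ] push 9.39 rad 2.6 Fz -1.8 z 0.0823 w 0.269
```

View pics/t6.png

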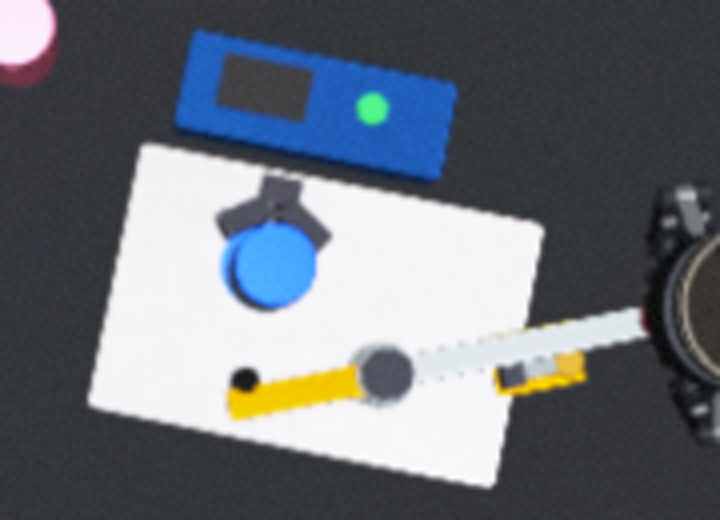

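The pad, black tip at (245,380), still stands about 28 mm from the jar at (272,265). That leaves about 20° of free turning.

Call:
play_rows(
  increments=[
    {"tx":0,"ty":-0.0026,"tz":0,"wx":0,"wy":0,"wz":1,"fingers":0.015},
    {"tx":0.0001,"ty":-0.0052,"tz":0,"wx":0,"wy":0,"wz":2,"fingers":0.015},
    {"tx":0.0002,"ty":-0.0079,"tz":0,"wx":0,"wy":0,"wz":3,"fingers":0.015},
    {"tx":0.0004,"ty":-0.0105,"tz":0,"wx":0,"wy":0,"wz":4,"fingers":0.015},
    {"tx":0.0006,"ty":-0.0131,"tz":0,"wx":0,"wy":0,"wz":5,"fingers":0.015},
    {"tx":0.0008,"ty":-0.0157,"tz":0,"wx":0,"wy":0,"wz":6,"fingers":0.015},
    {"tx":0.0011,"ty":-0.0183,"tz":0,"wx":0,"wy":0,"wz":7,"fingers":0.015},
    {"tx":0.0015,"ty":-0.0209,"tz":0,"wx":0,"wy":0,"wz":8,"fingers":0.015},
    {"tx":0.0018,"ty":-0.0235,"tz":0,"wx":0,"wy":0,"wz":9,"fingers":0.015},
    {"tx":0.0023,"ty":-0.026,"tz":0,"wx":0,"wy":0,"wz":10,"fingers":0.015},
    {"tx":0.0028,"ty":-0.0286,"tz":0,"wx":0,"wy":0,"wz":11,"fingers":0.015},
    {"tx":0.0028,"ty":-0.0286,"tz":0,"wx":0,"wy":0,"wz":11,"fingers":0.015},
    {"tx":0.0028,"ty":-0.0286,"tz":0,"wx":0,"wy":0,"wz":11,"fingers":0.015},
  ],
)

```text
t: 15.88
eef_pos: [0.4219, -0.2465, 0.0823]
tcp_rot: [179.3, 0.2, 86.0]
contact_force: [8.2, -2.9, -2.0]
gripper_width: 0.277
```

```bash
python3 f.py
```

```text
t 15.88 ang -91.95 R 0.1506 yaw [179.3   0.2  86. ] push 8.25 rad 2.64 Fz -2.0 z 0.0823 w 0.277
```

Call:
play_rows(
  increments=[
    {"tx":0,"ty":-0.0026,"tz":0,"wx":0,"wy":0,"wz":1,"fingers":0.015},
    {"tx":0.0001,"ty":-0.0052,"tz":0,"wx":0,"wy":0,"wz":2,"fingers":0.015},
    {"tx":0.0002,"ty":-0.0079,"tz":0,"wx":0,"wy":0,"wz":3,"fingers":0.015},
    {"tx":0.0004,"ty":-0.0105,"tz":0,"wx":0,"wy":0,"wz":4,"fingers":0.015},
    {"tx":0.0004,"ty":-0.0105,"tz":0,"wx":0,"wy":0,"wz":4,"fingers":0.015},
    {"tx":0.0004,"ty":-0.0105,"tz":0,"wx":0,"wy":0,"wz":4,"fingers":0.015},
  ],
)

```text
t: 16.62
eef_pos: [0.4113, -0.2458, 0.0823]
tcp_rot: [179.2, 0.2, 81.9]
contact_force: [7.8, -4.3, -1.7]
gripper_width: 0.271
```

```bash
python3 f.py
```

```text
t 16.62 ang -95.98 R 0.1506 yaw [179.2   0.2  81.9] push 8.18 rad 3.48 Fz -1.7 z 0.0823 w 0.271
```

Call:
play_rows(
  increments=[
    {"tx":0,"ty":-0.0026,"tz":0,"wx":0,"wy":0,"wz":1,"fingers":0.015},
    {"tx":0.0001,"ty":-0.0052,"tz":0,"wx":0,"wy":0,"wz":2,"fingers":0.015},
    {"tx":0.0001,"ty":-0.0079,"tz":0,"wx":0,"wy":0,"wz":3,"fingers":0.015},
    {"tx":0.0001,"ty":-0.0079,"tz":0,"wx":0,"wy":0,"wz":3,"fingers":0.015},
    {"tx":0.0001,"ty":-0.0079,"tz":0,"wx":0,"wy":0,"wz":3,"fingers":0.015},
  ],
)

```text
t: 17.25
eef_pos: [0.4034, -0.2448, 0.0823]
tcp_rot: [179.2, 0.2, 78.9]
contact_force: [7.9, -3.9, -1.4]
gripper_width: 0.27
```

```bash
python3 f.py
```

```text
t 17.25 ang -99.03 R 0.1507 yaw [179.2   0.2  78.9] push 8.39 rad 2.64 Fz -1.4 z 0.0823 w 0.27
```

Call:
play_rows(
  increments=[
    {"tx":0,"ty":-0.0026,"tz":0,"wx":0,"wy":0,"wz":1,"fingers":0.015},
    {"tx":0.0001,"ty":-0.0052,"tz":0,"wx":0,"wy":0,"wz":2,"fingers":0.015},
    {"tx":0.0001,"ty":-0.0052,"tz":0,"wx":0,"wy":0,"wz":2,"fingers":0.015},
    {"tx":0.0001,"ty":-0.0052,"tz":0,"wx":0,"wy":0,"wz":2,"fingers":0.015},
  ],
)

```text
t: 17.75
eef_pos: [0.3982, -0.2439, 0.0823]
tcp_rot: [179.2, 0.2, 76.9]
contact_force: [8.0, -4.7, -1.6]
gripper_width: 0.272
```

Run:
```python
exec(open("f.py").read())
T=robot.get_image("top");cv2.imwrite("pics/t7.png",cv2.resize(T["image"][200:330,290:470,::-1],None,fx=4,fy=4,interpolation=cv2.INTER_CUBIC))
```

```text
t 17.75 ang -101.01 R 0.1507 yaw [179.2   0.2  76.9] push 8.78 rad 3.04 Fz -1.6 z 0.0823 w 0.272
```

View pics/t7.png

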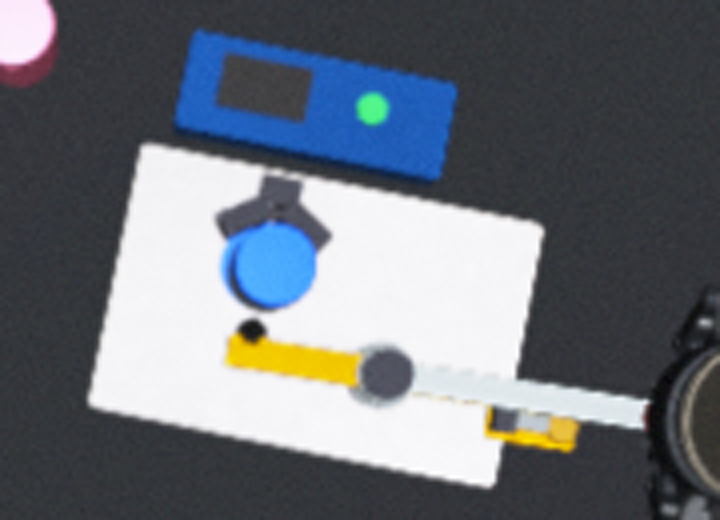

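The pad at (252,330) is about 5 mm short of the jar. From here I take small steps.

Call:
play_rows(
  increments=[
    {"tx":0,"ty":-0.0026,"tz":0,"wx":0,"wy":0,"wz":1,"fingers":0.015},
    {"tx":0.0001,"ty":-0.0052,"tz":0,"wx":0,"wy":0,"wz":2,"fingers":0.015},
    {"tx":0.0001,"ty":-0.0052,"tz":0,"wx":0,"wy":0,"wz":2,"fingers":0.015},
    {"tx":0.0001,"ty":-0.0052,"tz":0,"wx":0,"wy":0,"wz":2,"fingers":0.015},
  ],
)

```text
t: 18.3
eef_pos: [0.3931, -0.2429, 0.0823]
tcp_rot: [179.2, 0.2, 74.9]
contact_force: [8.2, -4.4, -2.7]
gripper_width: 0.27
```

```bash
python3 f.py
```

```text
t 18.3 ang -103.01 R 0.1507 yaw [179.2   0.2  74.9] push 8.95 rad 2.41 Fz -2.7 z 0.0823 w 0.27
```

Call:
play_rows(
  increments=[
    {"tx":0,"ty":-0.0013,"tz":0,"wx":0,"wy":0,"wz":0.5,"fingers":0.015},
    {"tx":0,"ty":-0.0026,"tz":0,"wx":0,"wy":0,"wz":1,"fingers":0.015},
    {"tx":0,"ty":-0.0026,"tz":0,"wx":0,"wy":0,"wz":1,"fingers":0.015},
    {"tx":0,"ty":-0.0026,"tz":0,"wx":0,"wy":0,"wz":1,"fingers":0.015},
  ],
)

```text
t: 18.8
eef_pos: [0.3907, -0.2423, 0.0823]
tcp_rot: [179.2, 0.2, 73.9]
contact_force: [8.2, -4.1, -1.5]
gripper_width: 0.269
```

```bash
python3 f.py
```

```text
t 18.8 ang -103.92 R 0.1508 yaw [179.2   0.2  73.9] push 9.0 rad 2.01 Fz -1.5 z 0.0823 w 0.269
```

Call:
play_rows(
  increments=[
    {"tx":0,"ty":-0.0013,"tz":0,"wx":0,"wy":0,"wz":0.5,"fingers":0.015},
    {"tx":0,"ty":-0.0026,"tz":0,"wx":0,"wy":0,"wz":1,"fingers":0.015},
    {"tx":0,"ty":-0.0026,"tz":0,"wx":0,"wy":0,"wz":1,"fingers":0.015},
    {"tx":0,"ty":-0.0026,"tz":0,"wx":0,"wy":0,"wz":1,"fingers":0.015},
  ],
)

```text
t: 19.3
eef_pos: [0.3887, -0.2418, 0.0824]
tcp_rot: [179.1, 0.2, 72.9]
contact_force: [8.8, -3.9, -4.6]
gripper_width: 0.271
```

```bash
python3 f.py
```

```text
t 19.3 ang -104.73 R 0.1507 yaw [179.1   0.2  72.9] push 9.51 rad 1.5 Fz -4.6 z 0.0824 w 0.271
```

Call:
play_rows(
  increments=[
    {"tx":0,"ty":-0.0013,"tz":0,"wx":0,"wy":0,"wz":0.5,"fingers":0.015},
    {"tx":0,"ty":-0.0026,"tz":0,"wx":0,"wy":0,"wz":1,"fingers":0.015},
    {"tx":0,"ty":-0.0026,"tz":0,"wx":0,"wy":0,"wz":1,"fingers":0.015},
    {"tx":0,"ty":-0.0026,"tz":0,"wx":0,"wy":0,"wz":1,"fingers":0.015},
  ],
)

```text
t: 19.8
eef_pos: [0.3863, -0.2412, 0.0824]
tcp_rot: [179.1, 0.2, 71.9]
contact_force: [9.0, -5.3, -4.3]
gripper_width: 0.27
```

```bash
python3 f.py
```

```text
t 19.8 ang -105.67 R 0.1508 yaw [179.1   0.2  71.9] push 10.08 rad 2.69 Fz -4.3 z 0.0824 w 0.27
```

Call:
play_rows(
  increments=[
    {"tx":0,"ty":-0.0013,"tz":0,"wx":0,"wy":0,"wz":0.5,"fingers":0.015},
    {"tx":0,"ty":-0.0026,"tz":0,"wx":0,"wy":0,"wz":1,"fingers":0.015},
    {"tx":0,"ty":-0.0026,"tz":0,"wx":0,"wy":0,"wz":1,"fingers":0.015},
    {"tx":0,"ty":-0.0026,"tz":0,"wx":0,"wy":0,"wz":1,"fingers":0.015},
  ],
)

```text
t: 20.3
eef_pos: [0.3842, -0.2406, 0.0824]
tcp_rot: [179.1, 0.1, 70.9]
contact_force: [10.0, -5.7, -5.3]
gripper_width: 0.265
```

```bash
python3 f.py
```

```text
t 20.3 ang -106.5 R 0.1508 yaw [1.791e+02 1.000e-01 7.090e+01] push 11.22 rad 2.64 Fz -5.3 z 0.0824 w 0.265
```

Call:
play_rows(
  increments=[
    {"tx":0,"ty":-0.0013,"tz":0,"wx":0,"wy":0,"wz":0.5,"fingers":0.015},
    {"tx":0,"ty":-0.0026,"tz":0,"wx":0,"wy":0,"wz":1,"fingers":0.015},
    {"tx":0,"ty":-0.0026,"tz":0,"wx":0,"wy":0,"wz":1,"fingers":0.015},
    {"tx":0,"ty":-0.0026,"tz":0,"wx":0,"wy":0,"wz":1,"fingers":0.015},
  ],
)

```text
t: 20.8
eef_pos: [0.3825, -0.24, 0.0825]
tcp_rot: [179.0, 0.1, 69.9]
contact_force: [11.0, -6.7, -6.9]
gripper_width: 0.27
```

```bash
python3 f.py
```

```text
t 20.8 ang -107.17 R 0.1507 yaw [1.79e+02 1.00e-01 6.99e+01] push 12.45 rad 3.16 Fz -6.9 z 0.0825 w 0.27
```

Call:
play_rows(
  increments=[
    {"tx":0,"ty":-0.0013,"tz":0,"wx":0,"wy":0,"wz":0.5,"fingers":0.015},
    {"tx":0,"ty":-0.002,"tz":0,"wx":0,"wy":0,"wz":0.75,"fingers":0.015},
    {"tx":0,"ty":-0.002,"tz":0,"wx":0,"wy":0,"wz":0.75,"fingers":0.015},
    {"tx":0,"ty":-0.002,"tz":0,"wx":0,"wy":0,"wz":0.75,"fingers":0.015},
  ],
)

```text
t: 21.3
eef_pos: [0.3813, -0.2396, 0.0826]
tcp_rot: [178.9, 0.1, 69.2]
contact_force: [12.7, -5.9, -7.8]
gripper_width: 0.266
```

```bash
python3 f.py
```

```text
t 21.3 ang -107.64 R 0.1507 yaw [1.789e+02 1.000e-01 6.920e+01] push 13.85 rad 1.8 Fz -7.8 z 0.0826 w 0.266
```

Call:
play_rows(
  increments=[
    {"tx":0,"ty":-0.001,"tz":0,"wx":0,"wy":0,"wz":0.4,"fingers":0.015},
    {"tx":0,"ty":-0.001,"tz":0,"wx":0,"wy":0,"wz":0.4,"fingers":0.015},
    {"tx":0,"ty":-0.001,"tz":0,"wx":0,"wy":0,"wz":0.4,"fingers":0.015},
  ],
)

```text
t: 21.68
eef_pos: [0.3806, -0.2394, 0.0826]
tcp_rot: [178.8, 0.1, 68.8]
contact_force: [13.2, -6.1, -9.0]
gripper_width: 0.269
```

```bash
python3 f.py
```

```text
t 21.68 ang -107.92 R 0.1507 yaw [1.788e+02 1.000e-01 6.880e+01] push 14.39 rad 1.74 Fz -9.0 z 0.0826 w 0.269
```

Call:
play_rows(
  increments=[
    {"tx":0,"ty":-0.001,"tz":0,"wx":0,"wy":0,"wz":0.4,"fingers":0.015},
    {"tx":0,"ty":-0.001,"tz":0,"wx":0,"wy":0,"wz":0.4,"fingers":0.015},
    {"tx":0,"ty":-0.001,"tz":0,"wx":0,"wy":0,"wz":0.4,"fingers":0.015},
  ],
)

```text
t: 22.05
eef_pos: [0.38, -0.2392, 0.0826]
tcp_rot: [178.8, 0.1, 68.4]
contact_force: [12.6, -6.7, -9.1]
gripper_width: 0.271
```

```bash
python3 f.py
```

```text
t 22.05 ang -108.18 R 0.1507 yaw [1.788e+02 1.000e-01 6.840e+01] push 14.1 rad 2.43 Fz -9.1 z 0.0826 w 0.271
```

Call:
play_rows(
  increments=[
    {"tx":0,"ty":-0.001,"tz":0,"wx":0,"wy":0,"wz":0.4,"fingers":0.015},
    {"tx":0,"ty":-0.001,"tz":0,"wx":0,"wy":0,"wz":0.4,"fingers":0.015},
    {"tx":0,"ty":-0.001,"tz":0,"wx":0,"wy":0,"wz":0.4,"fingers":0.015},
  ],
)

```text
t: 22.42
eef_pos: [0.3773, -0.2384, 0.0825]
tcp_rot: [179.0, 0.1, 68.0]
contact_force: [8.6, -6.1, -4.7]
gripper_width: 0.265
```

```bash
python3 f.py
```

```text
t 22.43 ang -109.26 R 0.1508 yaw [1.79e+02 1.00e-01 6.80e+01] push 10.13 rad 2.88 Fz -4.7 z 0.0825 w 0.265
```

The click is clear: force fell from 14.1 to 10.1 N and the knob ran on. I hold and read once more.

Call:
play_rows(
  increments=[
    {"tx":0,"ty":0,"tz":0,"wx":0,"wy":0,"wz":0,"fingers":0.015},
    {"tx":0,"ty":0,"tz":0,"wx":0,"wy":0,"wz":0,"fingers":0.015},
  ],
)

```text
t: 22.68
eef_pos: [0.3769, -0.2382, 0.0825]
tcp_rot: [179.1, 0.1, 68.0]
contact_force: [8.9, -5.9, -5.7]
gripper_width: 0.265
```

```bash
python3 f.py
```

```text
t 22.68 ang -109.39 R 0.1508 yaw [1.791e+02 1.000e-01 6.800e+01] push 10.39 rad 2.63 Fz -5.7 z 0.0825 w 0.265
```

Call:
play_rows(
  increments=[
    {"tx":0,"ty":-0.001,"tz":0,"wx":0,"wy":0,"wz":0.4,"fingers":0.015},
    {"tx":0,"ty":-0.0015,"tz":0,"wx":0,"wy":0,"wz":0.6,"fingers":0.015},
    {"tx":0,"ty":-0.0015,"tz":0,"wx":0,"wy":0,"wz":0.6,"fingers":0.015},
  ],
)

```text
t: 23.05
eef_pos: [0.3743, -0.2373, 0.0823]
tcp_rot: [179.2, 0.1, 67.4]
contact_force: [6.1, -4.8, -2.1]
gripper_width: 0.271
```

```bash
python3 f.py
```

```text
t 23.05 ang -110.44 R 0.1508 yaw [1.792e+02 1.000e-01 6.740e+01] push 7.38 rad 2.32 Fz -2.1 z 0.0823 w 0.271
```

The force has fallen to 7.4 N with the knob about 6 mm past the peak, so it has clicked and is short of the hard stop. I ease off, open and rise.

Call:
play_rows(
  increments=[
    {"tx":0,"ty":0.002,"tz":0,"wx":0,"wy":0,"wz":0,"fingers":0.015},
    {"tx":0,"ty":0.004,"tz":0,"wx":0,"wy":0,"wz":0,"fingers":0.03},
    {"tx":0,"ty":0.004,"tz":0,"wx":0,"wy":0,"wz":0,"fingers":0.05},
    {"tx":0,"ty":0.004,"tz":0,"wx":0,"wy":0,"wz":0,"fingers":0.085},
    {"tx":0,"ty":0.004,"tz":0,"wx":0,"wy":0,"wz":0,"fingers":0.085},
    {"tx":0,"ty":0.004,"tz":0,"wx":0,"wy":0,"wz":0,"fingers":0.085},
    {"tx":0,"ty":0.004,"tz":0,"wx":0,"wy":0,"wz":0,"fingers":0.085},
    {"tx":0,"ty":0.004,"tz":-0.03,"wx":0,"wy":0,"wz":0,"fingers":0.085},
    {"tx":0,"ty":0.004,"tz":-0.07,"wx":0,"wy":0,"wz":0,"fingers":0.085},
    {"tx":0,"ty":0.004,"tz":-0.11,"wx":0,"wy":0,"wz":0,"fingers":0.085},
    {"tx":0,"ty":0.004,"tz":-0.15,"wx":0,"wy":0,"wz":0,"fingers":0.085},
    {"tx":0,"ty":0.004,"tz":-0.15,"wx":0,"wy":0,"wz":0,"fingers":0.085},
    {"tx":0,"ty":0.004,"tz":-0.15,"wx":0,"wy":0,"wz":0,"fingers":0.085},
  ],
)

```text
t: 24.68
eef_pos: [0.3722, -0.2349, 0.2296]
tcp_rot: [-179.9, -0.0, 67.4]
contact_force: [0.0, 0.2, -0.6]
gripper_width: 0.997
```

Run:
```python
exec(open("f.py").read())
T=robot.get_image("top");S=robot.get_image("scene")
a=cv2.resize(T["image"][110:380,160:480,::-1],(640,540),interpolation=cv2.INTER_CUBIC);cv2.imwrite("pics/t8.png",a)
cv2.imwrite("pics/s8.png",cv2.resize(S["image"][130:310,150:420,::-1],None,fx=2.5,fy=2.5,interpolation=cv2.INTER_CUBIC))
m=masks(T)
for n,p,r in [("lid",(356,266),15)]:
    c,s=blob(T,m["blue"],p,r);print(n,c,s,atz(T,c,.11))
# bystander motion vs first picture
A=cv2.imread("pics/top0.png").astype(int);d=np.abs(A[:,:,::-1]-T["image"]).max(2)>60
n,l,s,c=cv2.connectedComponentsWithStats(d.astype(np.uint8));print([(np.round(c[i]).tolist(),int(s[i,4])) for i in range(1,n) if s[i,4]>12])
```

```text
t 24.68 ang -111.53 R 0.1493 yaw [-179.9   -0.    67.4] push -0.04 rad -0.19 Fz -0.6 z 0.2296 w 0.997
lid [357.42574257 264.86138614] [346, 255, 24, 21, 404] [ 0.48565719 -0.03235365  0.11      ]
[([450.0, 257.0], 122), ([366.0, 263.0], 81), ([428.0, 273.0], 365), ([362.0, 295.0], 662), ([265.0, 280.0], 370), ([495.0, 290.0], 71), ([517.0, 387.0], 11444), ([428.0, 308.0], 464), ([483.0, 319.0], 83), ([458.0, 313.0], 124), ([474.0, 348.0], 86), ([611.0, 419.0], 61), ([637.0, 477.0], 28)]
```

View pics/t8.png

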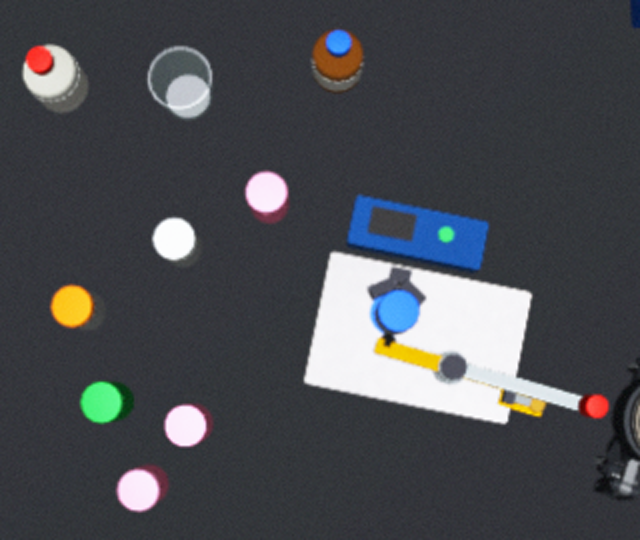

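View pics/s8.png

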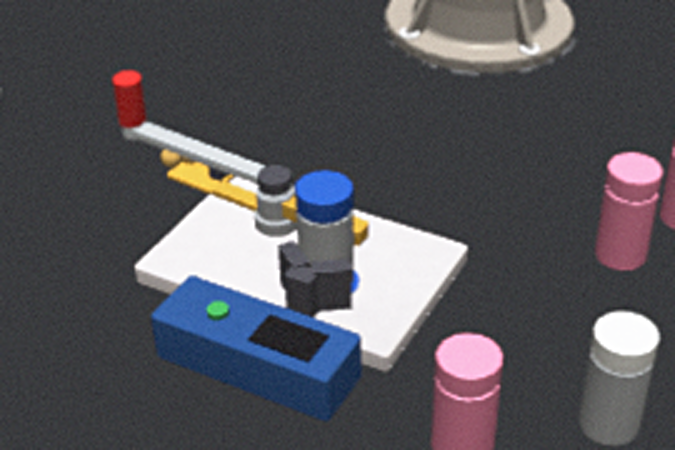

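```bash
python3 -c "
from station import robot
print(robot.finish_job())"
```

```text
the job is handed in; nothing more can be done
None
```

The blue-lidded jar stands upright in the nest, clamped against the V block, and I handed the job in at about 24.7 s with the robot clear of everything.

- **Placing:** I set the jar down about 4 mm short of the nest point and let go of it there. The clamp then pushed it into the V.
- **Clamping:** Turning the knob clockwise took about 9 N when free and climbed to about 14.4 N against the jar. It then clicked: the force fell to 10 N and then 7.4 N as the knob ran on about 6 mm. I stopped there, short of the hard stop at 8 mm, then eased off and opened the fingers.
- **Last checks:** In the final top and scene pictures the pad is on the jar and the jar is upright. Comparing the top picture with the first one, only the blue jar, the stand, the arm and a few spots beside the arm had changed; none were at the other jars or glassware. The external force read about 0 N with the gripper open 23 cm above the bench.
- **What disagreed:** The low point of 7.4 N was below the stated 9 N, perhaps from sensor offset. The first move call was refused for its form, with no motion. I viewed 11 pictures, one over budget.

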